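# Start the power rack with its key

### The job

Start the studio's power rack with its key: take the key with the big solid steel head out of the key block, seat it fully home in the keyswitch on top of the rack, turn it gently clockwise all the way to its stop, bring it back home and draw it out. Then stand it back in the slot it came from, fully down, and let go. Feel the key in lightly and never force it, and leave the other two keys and the tambourine where they are.

Things in the scene. Friction and masses are not known exactly. Their poses are not given: they have to be found in the camera images.
- key: The rack's key, standing blade down: flat steel blade 10 mm wide, 3 mm thick and 18 mm long, then a 3.4 mm round neck 8 mm long, then a solid dark steel head 36 wide x 12 thick x 40 mm tall. Origin at the blade's tip; z runs up to the head (shoulder under the head at z = 26 mm, top at 66 mm); x along the width, y across the thickness. Works either way round. 100 to 160 g.
- round_key: Bystander: brass key with a 26 mm disc head 6 mm thick, same blade. Origin at the blade's tip.
- small_key: Bystander: steel key with a small head 20 mm wide, 20 mm tall, 5 mm thick, same blade. Origin at the blade's tip.
- key_block: Fixed wooden block 70 (x) x 180 (y) x 40 mm tall, origin centre of underside. Three like slots in its top at y = -60, 0 and 60 mm, 13.5 mm long (along y) by 6.5 mm wide, 30 mm deep, 1 mm chamfer; a key stands in each with its shoulder on the top, in random order.
- rack: Fixed desktop power rack, panel up, 180 (x) x 280 (y) x 90 mm tall, origin centre of underside. On it the keyswitch: 34 mm round collar, 12 mm tall, its flat top with a slot 12 mm long (along rack x) by 4.6 mm wide, no chamfer. The key goes in 26 mm to its shoulder, turns only if within 3 mm of that and comes out only at home. Over 40 N on the key (contacts summed) is forcing it: touching down at 20 mm/s already makes 35 N, so come at 10 mm/s.
- lock_face (a point): Point fixed to the rack, at the height of the keyswitch's flat top (102 mm above the table), over the centre of the cut-out in the panel; axes as the rack's. The cut-out is oversize: the keyswitch is clamped in it up to 2.5 mm off this point in x and up to 5 mm in y, square to the rack, so the slot itself must be found by feel or by sight.
- plug (a joint): Turn of the keyswitch's inner plug (rad): 0 = home, grows clockwise seen from above to a hard stop at 1.047 (60 degrees). A light spring returns it (0.02 N m at home, 0.05 N m at the stop). The key has about 0.17 rad of free play each way in it, so the hand turns 0.2 to 0.3 rad further than the plug. Twisting 0.1 rad on past the stop is already forcing it.
- tambourine: Bystander: half-moon plastic tambourine, 205 mm across, 40 mm tall, lying flat. Origin at the middle of its straight grip, on the table.
Mind the look-alikes: they are no part of the job. Several things have the shape of the key; the one meant has the colours described above.

How it is judged:
By the outcome, as a careful person would: the job done as asked, in the order asked, and still so for the second after the job is handed in, with the robot touching nothing.
It also fails if it takes over 72 s, if anything falls off the work surface, if the arm or the gripper's body presses on something with over 40 N, if the wrist force passes 120 N, or if a joint passes its speed limit or range.

### The arm

A 6-joint arm with a two-finger parallel gripper is mounted at the origin on the work surface. World frame = base frame: x ahead of the robot, y to its left, z up, the work surface at z = 0. Lengths are in m, angles in rad, forces in N, time in s.
With the tool pointing down it reaches from about 0.275 to 0.825 m from the base axis. Payload 4.9 kg.
Tool frame: the origin (TCP) lies midway between the tips of the shut fingers; the grasp point (between the pads) lies 19 mm behind it (grip_point_offset is the distance from the TCP to the grasp point, in m); z points along the fingers, x is the direction in which the jaws open and shut, and the axes are right-handed (so a half turn about z gives the same grasp; the last joint's range is limited). The gripper opens to 85 mm and grips with 20 to 120 N. Pads are 22 mm wide; open, the fingers measure 114 mm over their backs; the gripper's body (76 mm by 85 mm) begins 54 mm behind the grasp point. The pads swing forward as they close: fully open they stand 13 mm farther back than shut.
Start: joints at [1.134, 0.326, -0.193, 1.052, 0, 1.437], TCP at [0.164, 0.525, 0.231] pointing down, gripper open.
Joint ranges: [-2.65, 2.65], [-0.97, 1.79], [-1.3, 1.35], [-1.93, 2.1], [-1.47, 1.37], [-3.14, 3.14]. Speed limits (rad/s): [2.57, 2.57, 3.14, 3.14, 3.14, 3.14].

### API

Orientations are given as a rotation vector (axis times angle).
In Python, from cell import * gives the robot as it stands. Calls block until the motion is done:
- movep(position, orientation): joint-space move of the TCP to a pose.
- move_l(position, velocity=0.15, rot=None, until_force=None): straight line of the TCP; rot=None keeps the orientation; velocity is the mean speed in m/s. With until_force (N) it stops when the force on the tool has changed by that much, and returns True; else False.
- set_joints(angles): joint-space move.
- let_go() and grab(newtons=None): open the fingers fully, or close them until they stop; newtons is the grip in N (None keeps the last).
- sleep(seconds).
- ik(position, orientation): joint angles nearest the present ones, or None.
- get_state(): the state.
- grab_frame(name): name is "scene" or "top" or "wrist"; returns a dict with "img" (420x560x3 uint8, red, green, blue), "fx", "fy", "cx", "cy" (pixels), "cam_to_world" (4x4, takes a point from camera to world coordinates); the wrist camera has in their place "T_tool_cam" (4x4, takes a point from camera to tool coordinates, whose origin is the TCP and whose axes are the tool frame's). Camera axes: x right, y down, z forward; pixel columns grow to the right and rows downward; lengths in m; the calibration is good to about 2 mm. A picture is of the moment at which its call begins: read the wrist's pose just before it. There is no depth.
A pose or a line that the arm cannot do raises MotionError and nothing moves.
- sign_off(): hands the job in, once; it reports no verdict.
Trained networks look in the newest picture that a camera, given by its name, has taken for a name from the list of things; names that differ only in an ending like _2 or _b are one class to them, and where a whole thing is asked for, a point or a joint stands for the part that bears it (a point fixed in the world has none). Each returns a list of dicts, best first, with "score" (0 to 1); they miss things now and then, are a little off and sometimes report something else, mostly with a low value. They report only what shows in the picture. A call takes as long as a camera call. They do not tell look-alikes from the thing itself.
- spot_in(camera, name): "centre" ([column, row] in pixels, amid what is visible of it).
- silhouettes(camera, name): "mask" (420x560 bool, what is visible of it) and "centre" ([column, row] in pixels, amid what is visible of it).
- tip_of(camera, name): "centre" ([column, row] in pixels: a listed point, or the origin of a listed thing).
The state is a dict: "clock": time; "q": joint angles; "joint_velocities": joint speeds; "tau": joint torques, N m; "position": TCP position; "eef_rot": TCP orientation; "contact_force": force on the tool from outside, world axes, zero at the start; "wrist_torque": the same for the moment, N m; "finger_gap": opening from 0.0 (shut) to 1.0 (fully open).
Only numpy, scipy, OpenCV 4.12 (cv2) and the standard library are available. Lean on these libraries where they do the work, as an engineer would, in place of code of your own. Each camera call takes 0.05 s, during which the arm holds its last target. There are 200 camera calls.

## Working session

There is one attempt and no reset: what is moved stays moved. The work goes in short steps, each a Python script; the robot and the scene stay as the last script left them, time stands still between calls to the robot, and variables do not carry over. Pictures are saved under pics/ and viewed, about 8 in all and at most 12, crops included, and the job is handed in when it is done.

```bash
mkdir -p pics; ls
python3 - <<'E'
from cell import *
import cv2,numpy as np
s=get_state();print(s)
ims=[]
for c in("scene","top"):
    f=grab_frame(c);ims.append(f["img"]);print(c,f["fx"],f["fy"],f["cx"],f["cy"],np.round(f["cam_to_world"],4).tolist())
    for n in("key","round_key","small_key","key_block","rack","tambourine"):
        print(n,[(np.round(d["centre"]).tolist(),round(d["score"],2)) for d in spot_in(c,n)][:4])
    for n in("key","lock_face","key_block","rack"):
        print("tip",n,[(np.round(d["centre"],1).tolist(),round(d["score"],2)) for d in tip_of(c,n)][:4])
for n,i in zip(("scene","top"),ims): cv2.imwrite(f"pics/{n}0.png",i[:,:,::-1])
E
```

```text
pics
{'clock': 0.0, 'q': array([ 1.13380733e+00,  3.26967369e-01, -1.93645880e-01,  1.05200629e+00,
       -1.02204150e-05,  1.43657694e+00]), 'joint_velocities': array([-0.00062208, -0.00146868,  0.00060093,  0.00044281, -0.00313182,
       -0.00088965]), 'tau': array([ 2.52244929e-03, -4.43397582e+01,  2.62442261e+01,  1.55046699e-02,
        4.96178970e-06, -2.89175830e-05]), 'position': array([0.16372789, 0.52441469, 0.23046553]), 'eef_rot': array([ 2.53033274e+00,  1.86050228e+00, -2.50518880e-03]), 'contact_force': array([-0.17654999,  0.26398713,  0.59751574]), 'wrist_torque': array([ 0.02473813, -0.04433705,  0.01634421]), 'finger_gap': 1.002664579464937}
scene 460.65420313985925 460.65420313985925 277.35718853157766 211.47692238914124 [[0.3398, 0.7102, -0.6166, 1.0974], [0.9404, -0.2652, 0.2128, -0.0504], [-0.0124, -0.6522, -0.758, 0.6793], [0.0, 0.0, 0.0, 1.0]]
key [([397.0, 155.0], 0.78), ([403.0, 187.0], 0.77), ([352.0, 171.0], 0.74)]
round_key []
small_key [([292.0, 190.0], 0.46)]
key_block [([352.0, 169.0], 0.67), ([318.0, 191.0], 0.55)]
rack [([85.0, 242.0], 0.71)]
tam
[... 169 characters left out ...]
0.98)]
tip key_block [([321.1, 196.9], 0.6)]
tip rack [([95.7, 252.4], 0.94)]
top 407.96699110434776 407.96699110434776 286.61038240772456 211.59613297973254 [[0.2345, -0.9522, 0.1959, 0.4561], [-0.9721, -0.23, 0.046, 0.097], [0.0013, -0.2013, -0.9795, 0.8433], [0.0, 0.0, 0.0, 1.0]]
key [([195.0, 225.0], 0.74), ([150.0, 203.0], 0.71), ([178.0, 190.0], 0.66)]
round_key [([225.0, 236.0], 0.55)]
small_key []
key_block [([231.0, 240.0], 0.72)]
rack [([451.0, 297.0], 0.93)]
tambourine [([190.0, 126.0], 0.7)]
tip key [([173.8, 195.3], 0.7), ([201.3, 231.8], 0.67), ([147.6, 223.9], 0.58)]
tip lock_face [([405.2, 305.5], 0.73)]
tip key_block [([228.9, 244.9], 0.66)]
tip rack [([437.5, 296.1], 0.62)]
```

View pics/scene0.png

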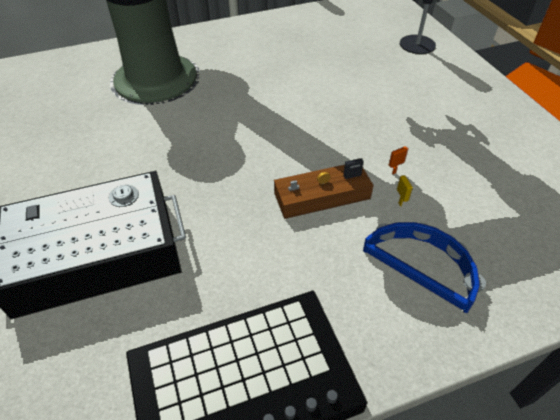

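View pics/top0.png

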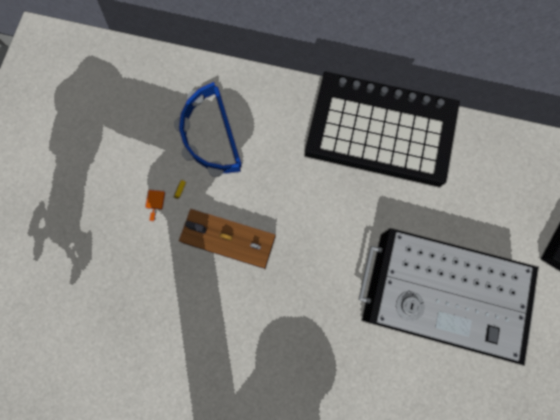

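The three look-alikes are the dark head in the block (scene 352,169; top 195,226), the orange one (scene 397,155) and the yellow one (scene 403,187), both lying loose on the table. The dark one fits "solid dark steel, standing in the block". The brass key (top 226,234) and the small key (top 255,243) are also in the block. I'll confirm this from close up with the wrist camera.

```bash
cat > h.py <<'E'
from cell import *
import cv2,numpy as np
from scipy.spatial.transform import Rotation as R
def ray(f,px,z,T=None):
    T=f["cam_to_world"] if T is None else T
    d=T[:3,:3]@[(px[0]-f["cx"])/f["fx"],(px[1]-f["cy"])/f["fy"],1.]
    o=T[:3,3]; return o+d*(z-o[2])/d[2]
def proj(f,p,T):
    c=np.linalg.inv(T)@np.append(p,1); return np.array([f["cx"]+f["fx"]*c[0]/c[2],f["cy"]+f["fy"]*c[1]/c[2]])
def down(yaw): # tool pointing down, tool x (jaw) at world angle yaw
    x=[np.cos(yaw),np.sin(yaw),0]; z=[0,0,-1]
    return R.from_matrix(np.c_[x,np.cross(z,x),z]).as_rotvec()
def wrist():
    s=get_state(); f=grab_frame("wrist")
    T=np.eye(4);T[:3,:3]=R.from_rotvec(s["eef_rot"]).as_matrix();T[:3,3]=s["position"]
    return f,T@f["T_tool_cam"]
def masktop(c,n,z):
    # rectangle of mask, projected to height z
    f=grab_frame(c); m=silhouettes(c,n)[0]["mask"].astype(np.uint8)
    cs=max(cv2.findContours(m,0,2)[0],key=cv2.contourArea).reshape(-1,2)
    p=np.array([ray(f,q,z)[:2] for q in cs],np.float32)
    return cv2.minAreaRect(p)
E
python3 - <<'E'
from h import *
f=grab_frame("top")
for n,z in(("key_block",.04),("rack",.09)):
    print(n,masktop("top",n,z))
for n,px,z in(("head",(195,226),.075),("brass",(226,234),.06),("small",(256,243),.055),("lock",(405.2,305.5),.102),("lockpic",(410,305),.102)): print(n,ray(f,px,z).round(4))
g=grab_frame("scene")
for n,px,z in(("head",(353,165),.07),("lock",(123.2,191.8),.102)): print("scene",n,ray(g,px,z).round(4))
print(grab_frame("wrist")["T_tool_cam"].round(3).tolist())
E
```

```text
key_block ((0.5369582176208496, 0.23795443773269653), (0.18556340038776398, 0.07363595068454742), 86.50917053222656)
rack ((0.5312523245811462, -0.1856583058834076), (0.30926358699798584, 0.18259717524051666), 88.24258422851562)
head [0.5415 0.2965 0.075 ]
brass [0.5421 0.2376 0.06  ]
small [0.5393 0.1772 0.055 ]
lock [ 0.4886 -0.1123  0.102 ]
lockpic [ 0.4915 -0.1204  0.102 ]
scene head [0.5423 0.2954 0.07  ]
scene lock [ 0.4925 -0.1225  0.102 ]
[[1.0, -0.001, -0.0, 0.0], [0.001, 0.95, 0.312, -0.08], [-0.0, -0.312, 0.95, -0.142], [0.0, 0.0, 0.0, 1.0]]
```

Run:
```python
from h import *
P=lambda x,y,z:np.array([x,y,z])
for a in (0,180,-180,90,-90,13,-13,103,-167,-257+360):
    for nm,p in(("blk",P(.54,.296,.15)),("rack",P(.49,-.12,.15))):
        q=ik(p,down(np.radians(a))); print(a,nm,None if q is None else np.round(q,2))
print(get_state()["clock"])
movep(P(.54,.25,.20),down(0)) if False else None
q=ik(P(.54,.296,.2),down(0));
```

```text
0 blk [ 0.38  0.51 -0.13  0.93  0.    1.95]
0 rack [-0.39  0.32 -0.43  0.82  0.    1.18]
180 blk [ 0.38  0.51 -0.13  0.93  0.   -1.19]
180 rack [-0.39  0.32 -0.43  0.82  0.   -1.96]
-180 blk [ 0.38  0.51 -0.13  0.93  0.   -1.19]
-180 rack [-0.39  0.32 -0.43  0.82  0.   -1.96]
90 blk [ 0.38  0.51 -0.13  0.93  0.    0.38]
90 rack [-0.39  0.32 -0.43  0.82  0.   -0.39]
-90 blk [ 0.38  0.51 -0.13  0.93  0.   -2.76]
-90 rack [-0.39  0.32 -0.43  0.82  0.    2.76]
13 blk [ 0.38  0.51 -0.13  0.93  0.    1.73]
13 rack [-0.39  0.32 -0.43  0.82  0.    0.96]
-13 blk [ 0.38  0.51 -0.13  0.93  0.    2.18]
-13 rack [-0.39  0.32 -0.43  0.82  0.    1.41]
103 blk [ 0.38  0.51 -0.13  0.93 -0.    0.15]
103 rack [-0.39  0.32 -0.43  0.82 -0.   -0.61]
-167 blk [ 0.38  0.51 -0.13  0.93  0.   -1.42]
-167 rack [-0.39  0.32 -0.43  0.82  0.   -2.18]
103 blk [ 0.38  0.51 -0.13  0.93 -0.    0.15]
103 rack [-0.39  0.32 -0.43  0.82 -0.   -0.61]
1.45
```

Run:
```python
from h import *
movep([.54,.29,.17],down(0)); print(get_state()["clock"])
f,T=wrist(); cv2.imwrite("pics/w1.png",f["img"][:,:,::-1])
print(f["fx"],f["cx"],f["cy"],T.round(4).tolist())
np.save("w1T.npy",T)
for n in("key","round_key","small_key"): print(n,[(np.round(d["centre"],1).tolist(),round(d["score"],2)) for d in spot_in("wrist",n)], [(np.round(d["centre"],1).tolist(),round(d["score"],2)) for d in tip_of("wrist",n)])
for x,y,z in((.5415,.2965,.066+.014),(.5415,.2965,.04)): print(proj(f,[x,y,z],T))
print(get_state()["clock"])
```

```text
3.0917
305.3871588981283 276.1692890983431 208.72663104274275 [[1.0, 0.0012, 0.0005, 0.5388], [0.0013, -0.9503, -0.3112, 0.3711], [0.0001, 0.3112, -0.9503, 0.3125], [0.0, 0.0, 0.0, 1.0]]
key [([324.0, 63.2], 0.89), ([277.8, 199.2], 0.77), ([342.3, 160.7], 0.75)] [([275.3, 186.9], 0.93), ([349.8, 118.8], 0.88), ([276.2, 69.2], 0.6)]
round_key [([275.4, 254.0], 0.62)] [([275.0, 236.7], 0.74), ([277.1, 185.5], 0.41)]
small_key [([272.6, 308.5], 0.63)] [([272.2, 291.2], 0.67)]
[279.41394016 206.94827435]
[278.97112519 193.71604506]
3.4417
```

View pics/w1.png

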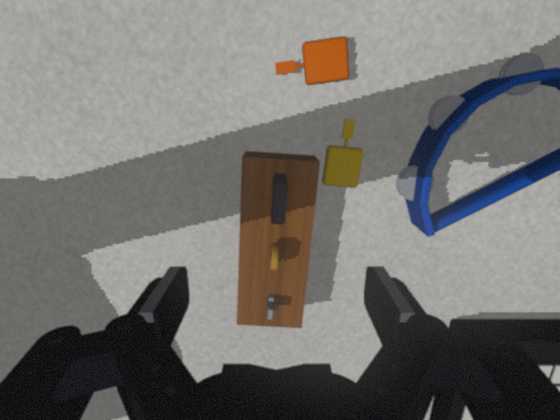

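Run:
```python
from h import *
f=grab_frame("wrist"); T=np.load("w1T.npy"); img=f["img"]
cv2.imwrite("pics/w1c.png",cv2.resize(img[140:340,220:370],None,fx=4,fy=4,interpolation=cv2.INTER_CUBIC)[:,:,::-1][:600])
for z,c in((.04,[(245,158),(316,162),(301,327),(237,324)]),): print([ray(f,p,z,T)[:2].round(4).tolist() for p in c])
# dark pixels near the key
for d in silhouettes("wrist","key"):
    m=d["mask"]; c=d["centre"]
    if abs(c[0]-278)<8 and abs(c[1]-199)<15:
        ys,xs=np.nonzero(m); print("bbox",xs.min(),xs.max(),ys.min(),ys.max())
        p=np.array([ray(f,q,.08,T)[:2] for q in zip(xs,ys)],np.float32); print(cv2.minAreaRect(p))
```

```text
[[0.5111, 0.3294], [0.5745, 0.3259], [0.5658, 0.1481], [0.4971, 0.1519]]
bbox 270 287 173 224
((0.5410923361778259, 0.3029828369617462), (0.04224022477865219, 0.012748387642204762), 86.87380981445312)
```

View pics/w1c.png

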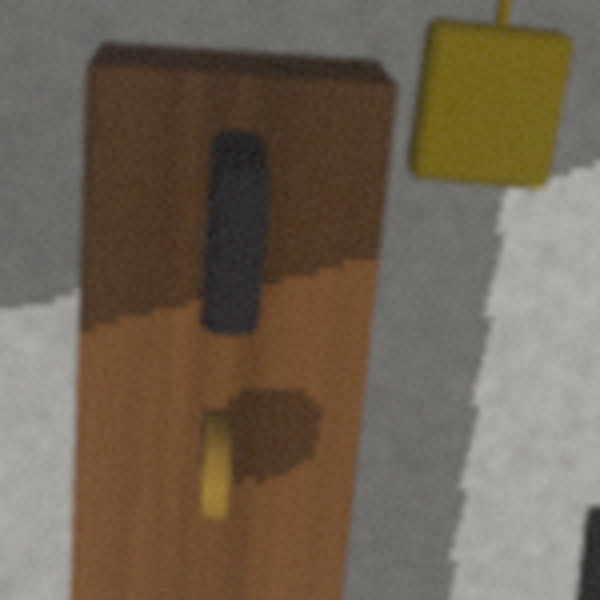

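The crop confirms that the dark steel head in the block's far slot (wrist 278,199) is the key; the brass key is at (275,254) and the yellow look-alike at (342,161). The block yaw is about -3.4°. Next I'll grasp the key.

Run:
```python
from h import *
r=down(np.radians(-3.4)); p=np.array([.5408,.298,.046])
movep(p+[0,0,.06],r); F0=get_state()["contact_force"]
print("tch",move_l(p,.08,until_force=6), get_state()["position"].round(4))
grab(40); s=get_state(); print(s["finger_gap"],(s["contact_force"]-F0).round(2),s["clock"])
move_l(p+[0,0,.035],.06); s=get_state(); print((s["contact_force"]-F0).round(2),s["position"].round(4),s["clock"])
f,T=wrist(); cv2.imwrite("pics/w2.png",f["img"][:,:,::-1])
move_l(p+[0,0,.13],.2)
movep([.490,-.120,.172],down(np.radians(88))); s=get_state(); print(s["finger_gap"],s["position"].round(4),s["clock"])
f,T=wrist(); cv2.imwrite("pics/w3.png",f["img"][:,:,::-1]); np.save("w3T.npy",T)
print([(d["centre"],d["score"]) for d in tip_of("wrist","lock_face")])
cv2.imwrite("pics/w3c.png",cv2.resize(f["img"][130:330,180:380],None,fx=3,fy=3,interpolation=cv2.INTER_CUBIC)[:,:,::-1])
```

```text
tch False [0.5412 0.2982 0.0464]
0.13271018533033496 [-1.09 -0.08  1.32] 5.4667
[-2.39  0.41 -2.17] [0.5407 0.298  0.081 ] 6.2
0.13316429882534678 [ 0.49   -0.1196  0.1717] 8.9083
[([277.5, 220.1], 0.92)]
```

View pics/w3c.png

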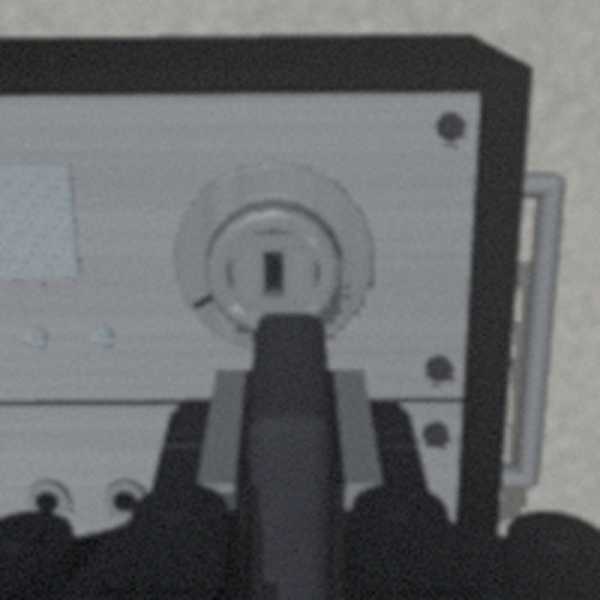

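Run:
```python
from h import *
from scipy.optimize import fsolve
f=grab_frame("wrist"); T=np.load("w3T.npy"); Tc=f["T_tool_cam"]
px=lambda c:np.array([180+(c[0]-1)/3,130+(c[1]-1)/3])
print("slot",ray(f,px((273.5,272)),.102,T).round(4), "ends",ray(f,px((273,251)),.102,T).round(4),ray(f,px((273,293)),.102,T).round(4))
print("sides",ray(f,px((264,272)),.102,T).round(4),ray(f,px((283,272)),.102,T).round(4))
print("lockface",ray(f,(277.5,220.1),.102,T).round(4))
for a,b in(((0,403),(465,399)),((0,95),(480,91))):
    d=ray(f,px(b),.09,T)-ray(f,px(a),.09,T); print("rack y ang",np.degrees(np.arctan2(d[1],d[0])))
print("TCP px",proj(f,[0,0,0],Tc))
# key near face: bottom edge at tool z=b, top edge at b-.04, y=e
g=lambda v:[proj(f,[0,v[0],v[1]],Tc)[1]-px((0,315))[1],proj(f,[0,v[0],v[1]-.04],Tc)[1]-px((0,415))[1]]
print("near face y, bottom z (nominal -.018,-.006..)",fsolve(g,[-.018,-.005]))
for e in(-.019,-.018,-.017): print(e,[proj(f,[0,e,z],Tc).round(1).tolist() for z in(-.006,-.046)])
```

```text
slot [ 0.488  -0.1233  0.102 ] ends [ 0.4826 -0.1232  0.102 ] [ 0.4936 -0.1237  0.102 ]
sides [ 0.488  -0.1257  0.102 ] [ 0.4881 -0.121   0.102 ]
lockface [ 0.488  -0.1184  0.102 ]
rack y ang 88.52611407196525
rack y ang 88.45933524290606
TCP px [275.87538125 269.7890588 ]
near face y, bottom z (nominal -.018,-.006..) [-0.00901813  0.02572328]
-0.019 [[275.8, 241.3], [275.7, 286.9]]
-0.018 [[275.8, 243.2], [275.7, 289.3]]
-0.017 [[275.8, 245.1], [275.7, 291.7]]
```

Run:
```python
import cv2,numpy as np
a=cv2.imread("pics/w2.png")[160:380,200:360];b=cv2.imread("pics/w3.png")[160:380,200:360]
cv2.imwrite("pics/c23.png",np.hstack([cv2.resize(cv2.convertScaleAbs(i,alpha=1.8,beta=10),None,fx=2.5,fy=2.5,interpolation=cv2.INTER_CUBIC) for i in(a,b)]))
```

```text
(no output)
```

View pics/c23.png

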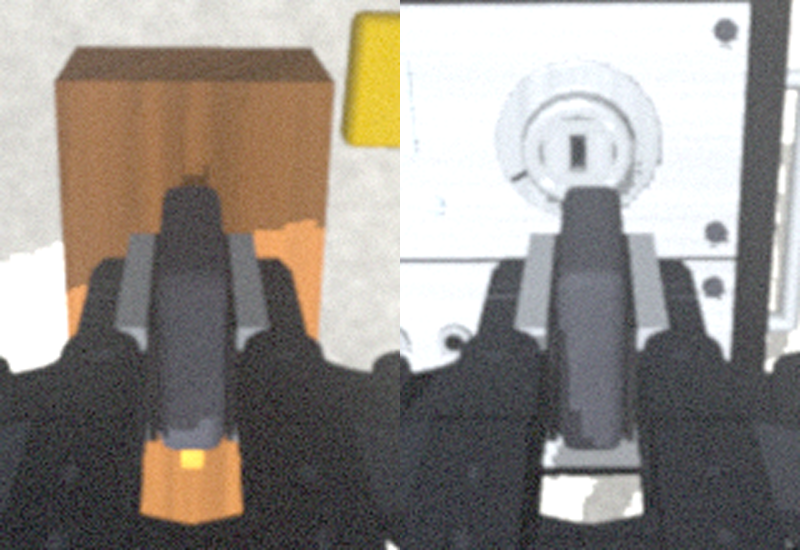

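Run:
```python
from h import *
from scipy.optimize import least_squares
f=grab_frame("wrist");Tc=f["T_tool_cam"]
def pts(v):
    # key frame (ky along tool y, kz up=-tool z) pivot at head mid (46mm above tip)
    c,s=np.cos(v[2]),np.sin(v[2]);o=[]
    for ky,kz in((-.018,-.02),(-.018,.02),(.018,.02),(.018,-.02)):
        y=v[0]+c*ky-s*kz; z=v[1]-(s*ky+c*kz)
        o.append(np.r_[proj(f,[0,y,z],Tc)[1], .012*f["fx"]/(np.linalg.inv(Tc)@[0,y,z,1])[2]])
    return np.array(o)
print("nominal",pts([0,-.026,0]).round(1).tolist())
for s0 in(-.5,-.2,0,.2,.5):
    r=least_squares(lambda v:pts(v)[:3,0]-[235,269,339],[0,-.02,s0]); print(r.x.round(4),r.cost.round(3),pts(r.x).round(1).tolist())
img=cv2.imread("pics/w3.png").astype(int).sum(2)
print(img[225:350:2,272:282].mean(1).round().astype(int).tolist())
for r in(240,255,265,275,290,305,320,335): print(r,img[r,255:300].tolist())
```

```text
nominal [[243.2, 24.6], [289.3, 33.0], [367.5, 30.0], [306.0, 22.9]]
[ 0.0039 -0.0058  0.0294] 0.0 [[235.0, 21.6], [269.0, 27.8], [339.0, 25.8], [292.0, 20.3]]
[ 0.0039 -0.0058  0.0294] 0.0 [[235.0, 21.6], [269.0, 27.8], [339.0, 25.8], [292.0, 20.3]]
[ 0.0039 -0.0058  0.0294] 0.0 [[235.0, 21.6], [269.0, 27.8], [339.0, 25.8], [292.0, 20.3]]
[ 0.0039 -0.0058  0.0294] 0.0 [[235.0, 21.6], [269.0, 27.8], [339.0, 25.8], [292.0, 20.3]]
[ 0.0039 -0.0058  0.0294] 0.0 [[235.0, 21.6], [269.0, 27.8], [339.0, 25.8], [292.0, 20.3]]
[332, 349, 370, 374, 361, 194, 163, 161, 163, 159, 161, 159, 164, 154, 156, 154, 155, 160, 156, 156, 156, 164, 184, 193, 192, 187, 186, 186, 184, 182, 184, 182, 180, 181, 180, 183, 183, 182, 178, 177, 176, 173, 174, 176, 172, 176, 176, 175, 178, 180, 171, 172, 172, 169, 169, 152, 145, 156, 260, 265, 255, 127, 120]
240 [382, 397, 374, 350, 300, 281, 281, 277, 285, 255, 213, 166, 156, 162, 170, 162, 154, 166, 161, 157, 160, 150, 161, 178, 168, 149, 154, 151, 157, 152, 138, 156, 171, 285, 361, 383, 372, 374, 386, 401, 417, 420, 411, 429, 426]
255 [282, 288, 270, 290, 279, 
[... 853 characters left out ...]
 93, 153, 238, 287, 284, 282, 281]
305 [92, 76, 64, 88, 98, 91, 119, 99, 114, 125, 108, 120, 156, 188, 180, 184, 162, 174, 175, 183, 165, 184, 172, 177, 175, 179, 181, 169, 171, 161, 165, 151, 138, 138, 120, 114, 117, 114, 117, 118, 109, 102, 104, 109, 117]
320 [86, 100, 66, 94, 51, 105, 80, 77, 107, 116, 128, 109, 148, 182, 174, 177, 188, 183, 187, 163, 172, 177, 181, 164, 168, 176, 173, 174, 169, 163, 158, 142, 140, 127, 105, 103, 127, 131, 87, 100, 83, 84, 107, 93, 95]
335 [61, 99, 107, 147, 155, 139, 130, 201, 285, 290, 187, 108, 126, 109, 110, 132, 121, 141, 127, 139, 136, 144, 148, 172, 166, 181, 165, 186, 169, 154, 158, 138, 126, 164, 186, 167, 141, 135, 187, 180, 133, 95, 95, 84, 95]
```

In the image the key appears to hang lower and further along in the hand than planned. A light touch on the collar will give its true height, and the y offset follows from that.

Run:
```python
from h import *
from scipy.optimize import brentq
r=down(np.radians(88.5)); x,y=.486,-.1237
move_l([x,y,.147],.06,rot=r); F0=get_state()["contact_force"]
h=move_l([x,y,.128],.009,until_force=2.5); s=get_state(); z=s["position"][2]
print(h,s["position"].round(4),(s["contact_force"]-F0).round(2),s["wrist_torque"].round(3),s["clock"])
tip=z-.102; b=tip-.026; print("tip below TCP",tip,"shoulder",b)
f=grab_frame("wrist");Tc=f["T_tool_cam"]
for row,zz,k in((235,b,-.018),(269,b-.04,-.018),(339,b-.04,.018)): print("dy",brentq(lambda e:proj(f,[0,e,zz],Tc)[1]-row,-.06,.06)-k)
```

```text
True [ 0.486  -0.1237  0.1337] [0.08 1.28 5.4 ] [-0.003 -0.039 -0.044] 11.0583
tip below TCP 0.03171240963733331 shoulder 0.005712409637333309
dy 0.0006694634687312781
dy -0.0017308065014069313
dy -0.003653515061188186
```

The touch gave tip = TCP - 31.7 mm, so the key has not slipped. I misread the rounded edges in the image. Next is a light grid search.

```bash
cat > search.py <<'E'
from h import *
r=down(np.radians(88.5)); zc=.1337
def probe(x,y):
    move_l([x,y,zc+.0012],.04,rot=r)
    F0=get_state()["contact_force"]
    h=move_l([x,y,zc-.005],.009,until_force=2.5); s=get_state()
    print(round(x,4),round(y,4),h,s["position"].round(4),(s["contact_force"]-F0).round(1),s["wrist_torque"].round(3),round(s["clock"],2))
    return s["position"][2]<zc-.0025
E
python3 - <<'E'
from search import *
x0,y0=.4895,-.1237
move_l([.486,y0,zc+.0012],.01)
for dy in(0,.0011,-.0011):
    for dx in(0,-.0016,.0016,-.0032,.0032):
        if probe(x0+dx,y0+dy): print("IN"); break
        if get_state()["clock"]>22: break
    else: continue
    break
E
```

```text
0.4895 -0.1237 False [ 0.4895 -0.1237  0.1287] [-0.9  0.3 -1. ] [ 0.022 -0.041 -0.029] 12.56
IN
```

The first probe went in. Now I'll feel it down to the shoulder.

Run:
```python
from search import *
x,y=.4895,-.1237
F0=get_state()["contact_force"]
h=move_l([x,y,.1055],.01,until_force=4); s=get_state()
print(h,s["position"].round(4),(s["contact_force"]-F0).round(2),s["wrist_torque"].round(3),s["finger_gap"],s["clock"])
```

```text
True [ 0.4895 -0.1237  0.1081] [-0.05  0.35  8.09] [ 0.051  0.076 -0.056] 0.13523659514067465 14.375
```

```bash
cat > turn.py <<'E'
from h import *
import json
TH0=np.radians(88.5)
def pose(c,a,d=.0015):
    t=TH0-a; return np.array([c[0]+d*np.sin(t),c[1]-d*np.cos(t)])
def step(c,a,z,v=.05,show=True):
    p=pose(c,a); move_l([*p,z],v,rot=down(TH0-a)); s=get_state()
    if show: print(round(a,3),np.round(c,4),s["position"].round(4),s["contact_force"].round(1),s["wrist_torque"].round(3),round(s["clock"],2))
    return s
E
python3 - <<'E'
from turn import *
c=np.array([.488,-.12366]); z=.1083
for a in(0,.05,.1,.2): step(c,a,z)
E
```

```text
0 [ 0.488  -0.1237] [ 0.4894 -0.1236  0.1082] [-0.9 -0.   1.6] [-0.017  0.03   0.032] 14.62
0.05 [ 0.488  -0.1237] [ 0.4894 -0.1237  0.1082] [ 0.3 -0.6 -0.3] [0.037 0.059 0.066] 14.88
0.1 [ 0.488  -0.1237] [ 0.4894 -0.1238  0.1082] [ 0.4 -0.6 -0.5] [ 0.003 -0.074  0.031] 15.12
0.2 [ 0.488  -0.1237] [ 0.4894 -0.1238  0.1082] [ 0.1  0.2 -1.3] [ 0.129 -0.066 -0.003] 15.38
```

```bash
cat >> turn.py <<'E'
def avg(n=6):
    S=[]
    for _ in range(n): sleep(.03); s=get_state(); S.append(np.r_[s["contact_force"],s["wrist_torque"]])
    return np.mean(S,0)
E
python3 - <<'E'
from turn import *
c=np.array([.488,-.12366]); z=.1083; a=.2
m=avg(); print(m.round(3)); t0=m[5]
while a<1.33:
    a+=.12 if a<1.0 else .03
    s=step(c,a,z,show=False); m=avg(6 if a>1 else 3)
    print(round(a,3),c.round(4),m[:3].round(1),m[3:].round(3),round(get_state()["clock"],2))
    F=m[:2]; 
    if np.hypot(*F)>1.5: c=c+1e-4*F*min(1,4/np.hypot(*F))
    if np.hypot(*F)>9: print("lateral"); break
    if abs(m[5])>.15 and a>1.1: print("stop?"); break
np.save("c.npy",np.r_[c,a])
E
```

```text
[ 0.367  0.765 -1.89   0.184 -0.117  0.011]
0.32 [ 0.488  -0.1237] [ 1.   1.4 -1.8] [ 0.431 -0.188  0.021] 15.94
0.44 [ 0.4881 -0.1235] [ 1.   2.4 -2.6] [ 0.55  -0.209  0.007] 16.31
0.56 [ 0.4882 -0.1233] [ 0.7  2.8 -2.8] [ 0.596 -0.199  0.01 ] 16.68
0.68 [ 0.4883 -0.123 ] [ 0.7  2.2 -3.4] [ 0.469 -0.227  0.047] 17.04
0.8 [ 0.4883 -0.1228] [ 1.2  1.9 -3.9] [ 0.34  -0.169  0.026] 17.41
0.92 [ 0.4885 -0.1226] [ 0.6  0.9 -4.4] [ 0.22  -0.193  0.002] 17.77
1.04 [ 0.4885 -0.1226] [ 1.   1.  -4.8] [ 0.199 -0.26   0.038] 18.24
1.07 [ 0.4885 -0.1226] [ 1.3  0.8 -5.5] [ 0.191 -0.349  0.052] 18.69
1.1 [ 0.4886 -0.1225] [ 1.4  0.3 -5.2] [ 0.092 -0.296  0.029] 19.14
1.13 [ 0.4886 -0.1225] [ 1.3 -0.  -5.7] [ 0.054 -0.289  0.037] 19.59
1.16 [ 0.4886 -0.1225] [ 1.6  0.  -6.2] [ 0.032 -0.344  0.052] 20.04
1.19 [ 0.4888 -0.1225] [ 0.8  0.2 -5.4] [ 0.044 -0.224  0.046] 20.49
1.22 [ 0.4888 -0.1225] [ 0.7 -0.3 -5.4] [ 0.023 -0.184  0.045] 20.94
1.25 [ 0.4888 -0.1225] [ 1.  -0.2 -5.8] [ 0.04  -0.218  0.051] 21.39
1.28 [ 0.4888 -0.1225] [ 1.3 -0.  -6.1] [ 0.092 -0.234  0.06 ] 21.84
1.31 [ 0.4888 -0.1225] [ 1.6  0.2 -6.2] [ 0.095 -0.304  0.111] 22.29
1.34 [ 0.4889 -0.1225] [ 1.3  0.5 -6.2] [ 0.067 -0.242  0.145] 22.74
```

Torque rises clearly from about 0.05 to 0.145 N m between 1.28 and 1.34 rad, so the plug is at its stop. Now I'll return it home and draw the key out gently.

Run:
```python
from turn import *
c1=np.load("c.npy")[:2]; c0=np.array([.488,-.12366]); z=.1083
for a in(1.22,1.1,.95,.8,.65,.5,.35,.2,.1,0,-.04,0):
    w=np.clip(a/.9,0,1); s=step(c0+(c1-c0)*w,a,z,show=a in(.8,.35,.1,0))
m=avg(); print(m.round(3))
p=pose(c0,0)
h=move_l([*p,z+.006],.02,until_force=8); s=get_state(); print(h,s["position"].round(4),(s["contact_force"]-m[:3]).round(2),s["finger_gap"],s["clock"])
```

```text
0.8 [ 0.4888 -0.1226] [ 0.4895 -0.1239  0.1083] [-1.2 -0.9 -4.1] [-0.212  0.397  0.002] 23.88
0.35 [ 0.4884 -0.1232] [ 0.4901 -0.1239  0.1085] [-1.4 -1.1 -1.8] [-0.216  0.411  0.003] 24.77
0.1 [ 0.4881 -0.1235] [ 0.4902 -0.1237  0.1086] [-0.6 -0.2 -1.3] [ 0.025 -0.019  0.053] 25.32
0 [ 0.488  -0.1237] [ 0.4897 -0.1237  0.1084] [-0.5  0.1 -0.5] [ 0.007 -0.035  0.03 ] 25.57
0 [ 0.488  -0.1237] [ 0.4895 -0.1237  0.1083] [ 0.6 -0.4 -0.5] [-0.02   0.     0.022] 26.07
[ 1.000e-02 -1.760e-01 -1.145e+00  2.500e-02 -1.000e-03 -2.000e-03]
False [ 0.4897 -0.1238  0.1145] [0.   0.38 0.37] 0.129847084720438 26.725
```

```bash
python3 - <<'E'
from turn import *
p=pose(np.array([.488,-.12366]),0)
F0=get_state()["contact_force"]
print(move_l([*p,.142],.04,until_force=8)); move_l([*p,.180],.12)
f,T=wrist(); cv2.imwrite("pics/w4.png",f["img"][:,:,::-1])
img=f["img"].astype(int).sum(2); print(img[225:350:2,272:282].mean(1).round().astype(int).tolist())
r=down(np.radians(-3.4)); b=np.array([.5408,.298,0])
movep(b+[0,0,.12],r); move_l(b+[0,0,.078],.08)
s=get_state(); F0=s["contact_force"]; print(s["position"].round(4),s["finger_gap"],s["clock"])
f,T=wrist(); cv2.imwrite("pics/w5.png",f["img"][:,:,::-1])
h=move_l(b+[0,0,.062],.01,until_force=3); s=get_state(); print(h,s["position"].round(4),(s["contact_force"]-F0).round(2),s["clock"])
E
python3 - <<'E'
import cv2,numpy as np
a,b,c=[cv2.imread(f"pics/{n}.png")[160:380,210:350] for n in("w2","w4","w5")]
cv2.imwrite("pics/c45.png",np.hstack([cv2.resize(cv2.convertScaleAbs(i,alpha=1.8,beta=10),None,fx=1.9,fy=1.9,interpolation=cv2.INTER_CUBIC) for i in(a,b,c)]))
E
```

```text
False
[347, 378, 369, 382, 382, 196, 163, 165, 166, 164, 161, 164, 161, 162, 161, 162, 156, 158, 156, 160, 159, 162, 184, 199, 195, 192, 186, 186, 188, 187, 178, 184, 180, 185, 182, 184, 182, 180, 177, 177, 174, 173, 174, 172, 171, 179, 178, 178, 178, 176, 176, 175, 170, 169, 159, 161, 159, 131, 92, 151, 319, 433, 436]
[0.5409 0.298  0.078 ] 0.13390601002483313 30.8
False [0.5409 0.298  0.0621] [ 0.51  0.17 -0.22] 32.6
```

View pics/c45.png

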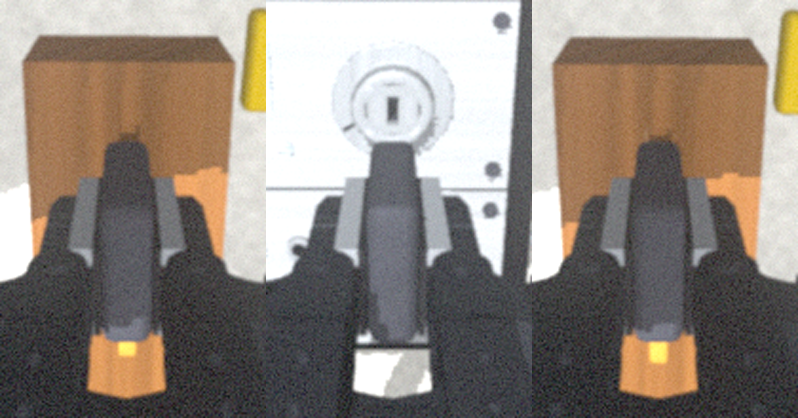

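The key sits the same way in the hand, the plug slot is back home (square), and the blade has entered the block slot freely, 10 mm deep. I'll go on down until the shoulder touches.

Run:
```python
from h import *
b=np.array([.5408,.298,0]); F0=get_state()["contact_force"]
h=move_l(b+[0,0,.0445],.01,until_force=2.5); s=get_state(); print(h,s["position"].round(4),(s["contact_force"]-F0).round(2),s["clock"])
if h and abs(s["position"][2]-.0462)<.002:
    let_go(); s=get_state(); print(s["finger_gap"])
    move_l(b+[0,0,.13],.1)
    movep([.54,.29,.17],down(0))
    f,T=wrist(); cv2.imwrite("pics/w6.png",f["img"][:,:,::-1]); print(get_state()["clock"])
    a=cv2.imread("pics/w1.png")[30:340,220:450];c=cv2.imread("pics/w6.png")[30:340,220:450]
    cv2.imwrite("pics/c6.png",np.hstack([cv2.resize(i,None,fx=1.7,fy=1.7) for i in(a,c)]))
    print([(np.round(d["centre"],1).tolist(),round(d["score"],2)) for n in("key","round_key","small_key") for d in spot_in("wrist",n)])
```

```text
True [0.5408 0.298  0.0462] [0.08 0.5  7.18] 34.0167
1.002768241514815
36.0583
[([343.4, 159.8], 0.9), ([275.7, 193.5], 0.76), ([322.3, 62.1], 0.76), ([273.3, 251.7], 0.56), ([269.2, 305.9], 0.44)]
```

View pics/c6.png

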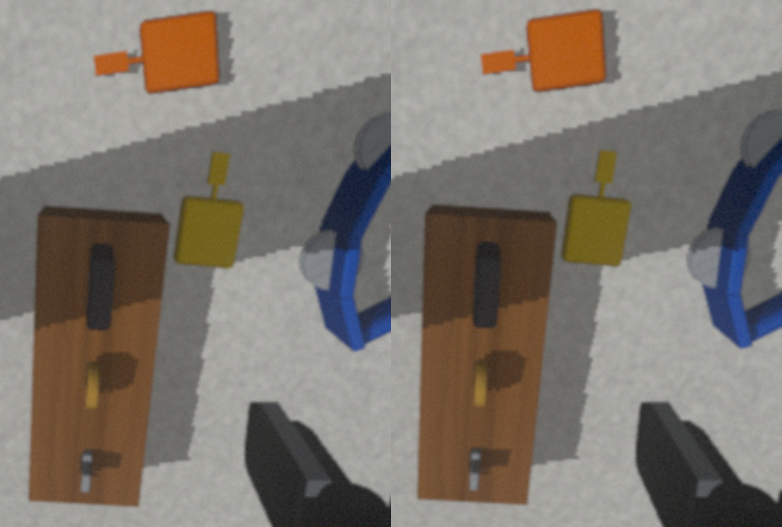

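The before and after views match: the dark key stands at (486,285) in the crop, and the brass key, small key, loose look-alikes and tambourine are unmoved.

```bash
python3 -c "
from cell import *
print(sign_off(), get_state()['clock'])"
```

```text
the job is handed in; nothing more can be done
the job is handed in; nothing more can be done
```

I started the power rack with the dark steel key, put the key back in its own slot and handed the job in at about 36 s on the robot's clock.

- **Seating:** After one touch on the collar beside the slot, the key dropped in on the first search probe. It went down 25.6 mm by the arm's reading, against 26 mm nominal, and stopped against the shoulder at 8 N.
- **Turning:** I turned the hand 1.34 rad clockwise, with no more than 3 N sideways. The torque rose from about 0.05 to 0.145 N m over the last 0.06 rad, which I took as the stop. The plug angle itself can't be read directly.
- **Drawing out:** The key came back home and pulled out freely, and a picture shows the keyswitch slot square again.
- **Putting back:** The shoulder touched the block at the same height I gripped it from (0.0462 m against 0.0464 m), with 7 N. I then let go and backed away. The last picture matches the first: the other keys and the part of the tambourine in view are unmoved.

**Disagreement:** An early image fit suggested the key had slipped about 8 mm in the hand. The touch on the collar showed it had not; I had probably misread the rounded edges of the head.

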